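# Hang the hooked scraper in the empty clip

## Task

Draw the one scraper that has a hook out of the angled rack, turn it upright, lower it between the hanging scrapers at the empty place of the clip bar with its hook over the bar like theirs, and push it straight down until the spring clip snaps and it sits fully home; then let go. Leave the scrapers already hanging, the plain ones in the rack, and the bowl blank and calipers on the bench where they are.

Things in the scene. Friction and masses are not known exactly. Their poses are not given: they have to be found in the camera images.
- scraper_mid (a point): Point on the axis of the loose hooked scraper (170 mm long, 0.15 to 0.3 kg) level with the underside of its hook's arm, near mid-length. Axes: +z along it to the handle end, +x to its hook. Along z from here: steel blade, 8 mm thick (x), 16 mm wide (y), -80 to +14; maple handle +18 to +90. Starts in one of 3 slots, leaning 22 to 28 degrees, handle end towards the robot, hook on the far side.
- scraper_grip (a point): Where to grip the hooked scraper: on its axis in the straight part of the handle, which runs 24 mm to either side along z. Two flats face +x and -x, 28 mm apart; it is 30 mm wide in y. 62 mm along +z from scraper_mid, 28 mm short of the handle end. Same axes. In the gap there is room for fingers on its +x and -x sides, hardly on its y sides.
- hook_lip (a point): Centre of the rounded lip, 10 mm thick, at the end of the hook; 23 mm in x and -38 mm in z from scraper_mid, same axes. The hook is a strap 12 mm wide in y: its arm runs from the blade to x = +28 with its underside at z = 0 of scraper_mid, its leg (x = +24 to +28) goes down to the lip. The mouth between blade and lip is 14 mm wide, above the lip 20 mm.
- empty_place (a point): Where scraper_mid lies when the scraper hangs home in the empty place: level with the bar's top edge, blade touching the bar's near face, hook arm resting on the bar, hook leg behind it. Axes: z up, y along the bar, x square to it, away from the robot, the way a hanging hook points. It is one of the two inner places of four, 44 mm apart, so a scraper hangs 44 mm to either side.
- leaf_tip (a point): Free end of the spring leaf behind the bar at the empty place (at rest): 13 mm behind the bar, 25 mm below its top. The leaf slopes out and down to here from 7 mm below the top. The hook's lip meets it some 25 mm above home and needs a push of 5 to 15 N, more than its weight; 10 to 14 mm above home it snaps past, the force drops, and the scraper goes down till the arm meets the bar.
- bar_top (a point): Middle of the top edge of the clip bar, 110 mm above the bench: a flat steel bar on edge, 6 mm thick, 31 mm high, 210 mm long, rounded on top, on two posts no higher than it, on a dark wooden foot 250 by 130 mm, 18 mm thick. Axes as empty_place. Four places at 22 and 66 mm either side of here. Only the hung handles rise above the bar, 75 mm.
- slot_mid (a point): Mouth centre of the middle slot of the wooden rack, 112 mm above the bench; the other two slots are 75 mm to either side along y. Slots are 30 mm deep along the leaning axis (22 degrees from vertical, top towards the robot, -x) with about 1 mm play about the blade; scrapers come out along their own axis. Axes: z up, y along the rack, x away from the robot.
- hungA_mid (a point): The same point and axes on one hanging scraper, at an end of the bar; same shape as the hooked scraper but 155 mm long, handle 30 mm wide along the bar, top 75 mm above this point.
- hungB_mid (a point): The same for the hanging scraper at the other end of the bar.
- hungC_mid (a point): The same for the hanging scraper at an inner place of the bar.
- plain1_mid (a point): A scraper without hook in another rack slot, same blade, leaning the same; point on its axis 80 mm from its foot; round handle 26 mm in diameter, top 72 mm beyond this point.
- plain2_mid (a point): The other scraper without hook in the rack; round handle 32 mm in diameter, top 80 mm beyond this point.
- bowl_blank_mid (a point): Centre of a dark round bowl blank on the bench, 110 mm in diameter, 58 mm high.
- calipers_mid (a point): Middle of steel calipers lying flat on the bench, about 160 mm by 90 mm, 14 mm high at most.
Mind the look-alikes: they are no part of the job. What is shaped like the part that bears scraper_mid but purple is not meant.

How it is judged (in metres and radians):
On the way, in this order (a step that is already met when the one before it is completed fails the run):
1. the hooked scraper is drawn out of its slot in the fingers (distance of scraper_mid from where it was at the start of the episode above 0.06 m and contact force between the fingers and scraper above 0.5 N), for 0.1 s.
2. it stands upright above the empty place, hook above the bar (angle between scraper_mid's own z axis and vertical below 0.3 rad and horizontal distance between scraper_mid and empty_place below 0.03 m and z of scraper_mid in the frame of empty_place above 0.03 m).
At the end, for the whole second after the job is handed in: The hooked scraper hangs at rest in the empty place, its mid point within 5 mm of the home height and 12 mm sideways of the place, within about 9 degrees of upright and 17 degrees of square to the bar; all other scrapers, the bowl blank and the calipers are where they were (z of scraper_mid in the frame of empty_place between -0.005 and 0.005 m and horizontal distance between scraper_mid and empty_place below 0.012 m and angle between scraper_mid's own z axis and vertical below 0.15 rad and angle between the x axis of scraper_mid and the x axis of empty_place, either way round below 0.3 rad and linear speed of scraper below 0.02 m/s); the robot touches nothing.
It fails at once if a hanging scraper is dislodged (its mid point moved 15 mm) (distance of any of hungA_mid, hungB_mid, hungC_mid from where it was at the start of the episode above 0.015 m).
It fails at once if a plain scraper in the rack moved by 20 mm (distance of any of plain1_mid, plain2_mid from where it was at the start of the episode above 0.02 m).
It fails at once if the bowl blank or the calipers moved by 20 mm (distance of any of bowl_blank_mid, calipers_mid from where it was at the start of the episode above 0.02 m).
It also fails if it takes over 45 s, if anything falls off the work surface, if the arm or the gripper's body presses on something with over 40 N, if the wrist force passes 120 N, or if a joint passes its speed limit or range.

## Robot

A 6-joint arm with a two-finger parallel gripper is mounted at the origin on the work surface. World frame = base frame: x ahead of the robot, y to its left, z up, the work surface at z = 0. Lengths are in mm, angles in rad, forces in N, time in s.
With the tool pointing down it reaches from about 325 to 925 mm from the base axis. Payload 3.1 kg.
Tool frame: the origin (TCP) lies midway between the tips of the shut fingers; the grasp point (between the pads) lies 19 mm behind it (pinch_z is the distance from the TCP to the grasp point, in mm); x points along the fingers, y is the direction in which the jaws open and shut, and the axes are right-handed (so a half turn about x gives the same grasp; the last joint's range is limited). The gripper opens to 85 mm and grips with 20 to 120 N. Pads are 22 mm wide; open, the fingers measure 114 mm over their backs; the gripper's body (76 mm by 85 mm) begins 54 mm behind the grasp point. The pads swing forward as they close: fully open they stand 13 mm farther back than shut.
Start: joints at [1.093, 0.217, 1.613, -0, 1.311, -0.112], TCP at [223.543, 583.668, 231.3] pointing down, gripper open.
Joint ranges: [-2.75, 2.75], [-0.78, 2.1], [0.31, 2.55], [-1.13, 4.27], [0.13, 2.63], [-2.58, 2.58]. Speed limits (rad/s): [2.79, 2.79, 3.14, 3.14, 3.14, 3.14].

## Interface

Orientations are given as a unit quaternion [x, y, z, w].
In Python, from cell import * gives the robot as it stands.
- The arm moves only by the tool apply_moves, never from a script. Its arguments are lists of equal length, an entry for each row: "xyz": the shift along the tool's x, y, z in cm, a list of three; "delta_rot": the turn, a rotation vector about the tool's x, y, z in degrees, a list of three; "grip": the opening, from 0 (shut) to 1 (fully open). A call has 1 to 12 rows; each row shifts and turns the commanded pose from where the row before left it, along the tool's axes as they then stand; what a row does not reach is not made up. A row lasts 1/8 s, in which the tool goes at most 62.5 mm and 10.7 degrees, less where a joint would pass 70% of its speed; a pose out of reach is approached as far as the arm can. A call is refused whole if a number of a shift passes 6.25 or a number of a turn 10.7, either way. A call with a gripper value outside its range is refused whole. The fingers move at their own pace and stop on an object; the grip force is fixed at half the most. Time passes only in rows, so rows that do not move let the fingers close. It gives the time, the measured TCP pose, the force and the opening at its end, in the units of the state.
- state(): the state, without advancing time (a new reading comes with each control period).
- snapshot(name): name is "side" or "top" or "wrist"; returns a dict with "frame" (400x640x3 uint8, red, green, blue), "depth" (400x640 float32, mm along the optical axis (not along the pixel's ray), 0 where there is no reading), "mtx" (3x3 intrinsics, pixels), "k1" (the pictures are not rectified: a ray, as slopes to the right and down, at radius r is drawn at 1 + k1 r^2 times it, then the intrinsics apply), "T" (4x4, takes a point from camera to world coordinates). Camera axes: x right, y down, z forward; pixel columns grow to the right and rows downward; lengths in mm; the calibration is good to about 2 mm. A picture is of the moment at which its call begins.
- close_job(): hands the job in, once; it reports no verdict.
Trained networks look in a picture, given as the dict that the camera call returned (one of the last four; its "shot" number tells which), for a name from the list of things; names that differ only in an ending like _2 or _b are one class to them, and where a whole thing is asked for, a point or a joint stands for the part that bears it (a point fixed in the world has none). Each returns a list of dicts, best first, with "p" (0 to 1); they miss things now and then, are a little off and sometimes report something else, mostly with a low value. They report only what shows in the picture. A call takes as long as a camera call. They do not tell look-alikes from the thing itself.
- find_in(label, picture): "box" ([left, top, right, bottom] in pixels, round what is visible of it).
- silhouettes(label, picture): "pixels" (400x640 bool, what is visible of it) and "box" ([left, top, right, bottom] in pixels, round what is visible of it).
The state is a dict: "time": time; "joint_pos": joint angles; "qvel": joint speeds; "joint_torque": joint torques, N m; "tool_pos": TCP position; "eef_rot": TCP orientation; "contact_force": force on the tool from outside, world axes, zero at the start; "ft_torque": the same for the moment, N m; "opening": finger opening in mm.
Only numpy, scipy, OpenCV 4.12 (cv2) and the standard library are available. Lean on these libraries where they do the work, as an engineer would, in place of code of your own. Each camera call takes 0.05 s, during which the arm holds its last target.

## Working session

There is one attempt and no reset: what is moved stays moved. The work goes in short steps, Python scripts to look and compute and a tool call to move; the robot and the scene stay as the last step left them, time stands still between calls to the robot, and variables do not carry over. Pictures are saved under pics/ and viewed, and the job is handed in when it is done.

Besides the shell and the picture viewer there is one more tool, called after ">>>" as name(argument=value, ...), one argument or row to a line, values as JSON. apply_moves: Moves the arm, as the interface text tells. Its arguments: {"type":"object","properties":{"xyz":{"type":"array"},"delta_rot":{"type":"array"},"grip":{"type":"array"}},"required":["xyz","delta_rot","grip"]}

```bash
mkdir -p pics; ls
python3 - <<'E'
from cell import *
import cv2,pickle
s=state();print(s)
d={}
for n in ["side","top","wrist"]:
    p=snapshot(n);d[n]=p
    print(n,p["mtx"],p["k1"],p["T"],p.get("shot"))
    cv2.imwrite(f"pics/{n}0.png",p["frame"][:,:,::-1])
pickle.dump(d,open("d0.pkl","wb"))
E
```

```text
pics
{'time': 0.0, 'joint_pos': array([ 1.09279682e+00,  2.17767511e-01,  1.61495322e+00, -3.97629015e-05,
        1.31130645e+00, -1.12230148e-01]), 'qvel': array([ 1.31925773e-03,  4.95091664e-04, -6.59622516e-04, -8.66490932e-04,
       -5.41961823e-04, -9.78000731e-06]), 'joint_torque': array([-9.75203875e-06, -3.96833646e+01, -3.03856087e+01, -2.29931647e-04,
        9.61285987e-03,  1.48586696e-05]), 'tool_pos': array([223.16597304, 582.9106876 , 229.95003094]), 'eef_rot': array([ 0.12776818,  0.69555197, -0.12942313,  0.69507727]), 'contact_force': array([-0.41311041, -0.87509669,  0.6044906 ]), 'ft_torque': array([-0.04853845, -0.00357592, -0.00812612]), 'opening': 85.47956138199754}
side [[469.99894231   0.         320.45324242]
 [  0.         469.99894231 199.83946609]
 [  0.           0.           1.        ]] -0.07422735141422057 [[ 8.58706492e-01 -3.28614766e-01  3.93237200e-01  6.79709955e+01]
 [-5.12367345e-01 -5.35342706e-01  6.71481862e-01 -8.50217341e+02]
 [-1.01421886e-02 -7.78087734e-01 -6.28073733e-01  8.78337766e+02]
 [ 0.00000000e+00  0.00000000e+00  0.00000000
[... 173 characters left out ...]
548 [[ 1.32521289e-02 -9.87125116e-01  1.59400084e-01  3.11192556e+02]
 [-9.99877075e-01 -1.44181223e-02 -6.16054117e-03 -7.46417961e+01]
 [ 8.37947482e-03 -1.59298849e-01 -9.87194844e-01  1.41265538e+03]
 [ 0.00000000e+00  0.00000000e+00  0.00000000e+00  1.00000000e+00]] 2
wrist [[279.84557098   0.         320.30508277]
 [  0.         279.84557098 204.08564859]
 [  0.           0.           1.        ]] -0.024793934386919642 [[ 3.58173135e-01  8.90026292e-01  2.82073048e-01  1.52109946e+02]
 [ 9.33651649e-01 -3.40603190e-01 -1.10833501e-01  6.12683492e+02]
 [-2.56974946e-03  3.03055549e-01 -9.52969428e-01  3.72189806e+02]
 [ 0.00000000e+00  0.00000000e+00  0.00000000e+00  1.00000000e+00]] 3
```

View pics/side0.png

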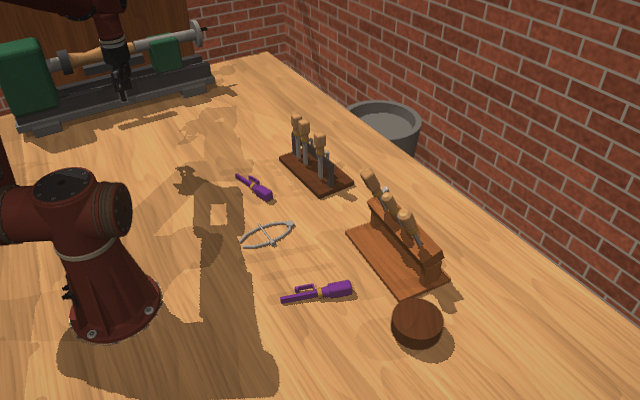

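View pics/top0.png

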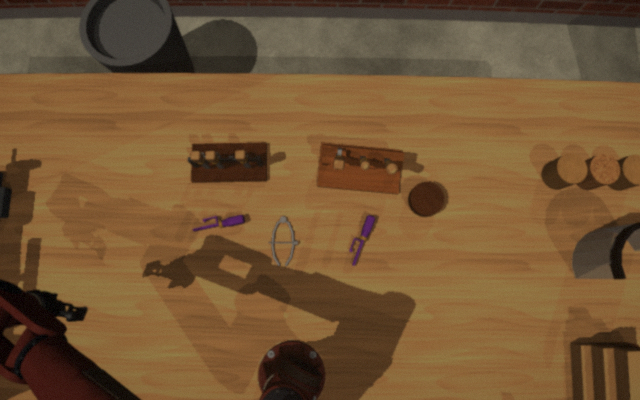

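View pics/wrist0.png

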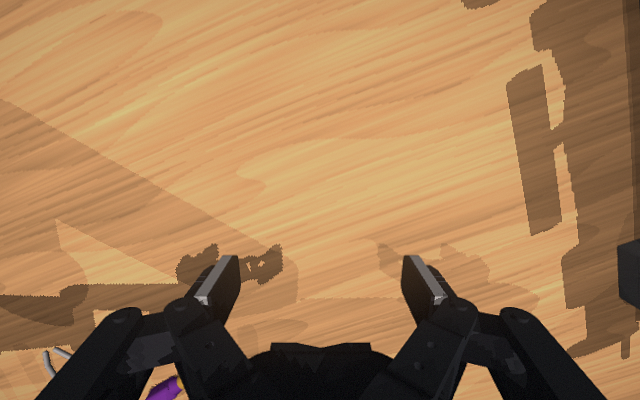

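```bash
cat > h.py <<'E'
import numpy as np,cv2,pickle
from scipy.spatial.transform import Rotation as R
def slopes(p,u,v):
    K=np.array(p["mtx"]);x=(np.asarray(u,float)-K[0,2])/K[0,0];y=(np.asarray(v,float)-K[1,2])/K[1,1]
    a,b=x.copy(),y.copy()
    for _ in range(20):
        f=1+p["k1"]*(a*a+b*b);a=x/f;b=y/f
    return a,b
def deproj(p,u,v,d=None):
    if d is None:d=p["depth"][np.asarray(v,int),np.asarray(u,int)]
    a,b=slopes(p,u,v);X=np.stack([a*d,b*d,d],-1);T=np.array(p["T"]);return X@T[:3,:3].T+T[:3,3]
def cloud(p):
    v,u=np.mgrid[0:400,0:640];return deproj(p,u,v,p["depth"])
def proj(p,P):
    T=np.array(p["T"]);X=(np.atleast_2d(P)-T[:3,3])@T[:3,:3];a=X[:,0]/X[:,2];b=X[:,1]/X[:,2]
    f=1+p["k1"]*(a*a+b*b);K=np.array(p["mtx"]);return np.stack([a*f*K[0,0]+K[0,2],b*f*K[1,1]+K[1,2]],-1)
def crop(p,x0,y0,x1,y1,name,s=5):
    c=p["frame"][y0:y1,x0:x1,::-1];cv2.imwrite("pics/"+name,cv2.resize(c,None,fx=s,fy=s,interpolation=cv2.INTER_CUBIC))
E
python3 - <<'E'
from h import *
d=pickle.load(open("d0.pkl","rb"))
crop(d["side"],270,100,460,310,"c_side.png",3.5)if 0 else crop(d["side"],270,100,460,300,"c_side.png",3)
crop(d["top"],180,130,450,220,"c_top.png",2.9) if 0 else crop(d["top"],180,130,440,220,"c_top.png",3)
P=cloud(d["top"]);Q=cloud(d["side"])
for n,C in(("top",P),("side",Q)):
    m=(C[...,0]>250)&(C[...,2]>-50)&(C[...,2]<400)
    print(n,np.median(C[...,2][m]))
E
```

```text
top -0.8085676801210866
side 1.042110346394736
```

View pics/c_side.png

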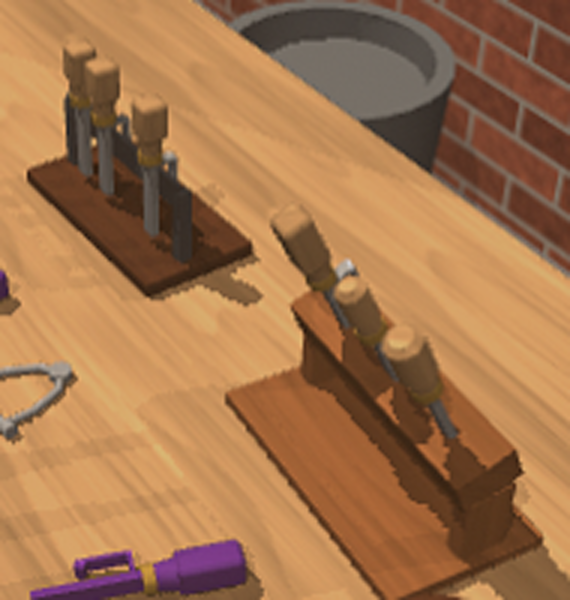

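View pics/c_top.png

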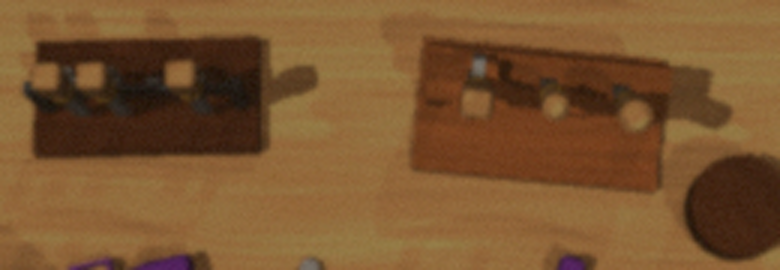

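Run:
```python
from h import *
np.set_printoptions(precision=1,suppress=True)
d=pickle.load(open("d0.pkl","rb"))
print(R.from_quat([0.12776818,  0.69555197, -0.12942313,  0.69507727]).as_matrix())
for n in("top","side"):
    p=d[n];C=cloud(p)
    m=(C[...,2]>120)&(C[...,2]<320)&(C[...,0]>400)&(C[...,1]<300)&(C[...,1]>-450)&(C[...,0]<800)
    k,l,st,ce=cv2.connectedComponentsWithStats(m.astype(np.uint8),connectivity=4)
    for i in range(1,k):
        if st[i,4]<6: continue
        c=C[l==i];ht=c[:,2].max();t=c[c[:,2]>ht-6]
        print(n,ce[i],st[i,4],"mean",c.mean(0),"max",ht,"top",t.mean(0),len(t), c.min(0),c.max(0))
    # feet: dark-coloured
    for z0,z1,nm in((14,23,"foot18"),):
        m=(C[...,2]>z0)&(C[...,2]<z1)&(C[...,0]>400)&(C[...,0]<800)&(C[...,1]>-450)&(C[...,1]<400)
        k,l,st,ce=cv2.connectedComponentsWithStats(m.astype(np.uint8),connectivity=4)
        for i in range(1,k):
            if st[i,4]>300: 
                c=C[l==i]; r=cv2.minAreaRect(c[:,:2].astype(np.float32)); print(nm,n,ce[i],st[i,4],r,c[:,2].mean())
```

```text
[[-0.   0.4  0.9]
 [-0.   0.9 -0.4]
 [-1.  -0.  -0. ]]
top [338.6 158.8] 197 mean [ 639.4 -135.1  204.1] max 242.2207669730749 top [ 618.2 -134.3  238.9] 55 [ 601.9 -158.6  120.1] [ 702.2 -118.5  242.2]
top [347.5 148.8] 8 mean [ 693.5 -166.4  121.7] max 123.13178248591635 top [ 693.5 -166.4  121.7] 8 [ 686.5 -168.   120.1] [ 699.  -164.7  123.1]
top [357.  148.8] 6 mean [ 693.6 -195.5  122.1] max 124.71687121566447 top [ 693.6 -195.5  122.1] 6 [ 689.4 -198.8  120.3] [ 696.8 -192.3  124.7]
top [366.8 149.8] 10 mean [ 690.8 -225.6  122.8] max 126.14958813436988 top [ 690.8 -225.6  122.8] 10 [ 686.6 -232.5  120.2] [ 693.6 -217.1  126.1]
top [240.7 156.1] 140 mean [651.2 151.2 172.6] max 188.27318677977087 top [655.7 153.7 184.2] 52 [640.2 138.1 120.7] [667.4 166.7 188.3]
top [380.1 151.3] 7 mean [ 686.9 -266.7  122.3] max 123.99702240898819 top [ 686.9 -266.7  122.3] 7 [ 681.7 -269.4  120.9] [ 691.4 -263.1  124. ]
top [197.3 157.1] 152 mean [647.5 279.9 169.6] max 188.59893460888088 top [650.  284.8 184.8] 34 [636.4 268.  120.3] [663.8 297.8 188.6]
top [211.3 156.9] 133 mean [648.3 238
[... 862 characters left out ...]
] 935 ((641.3527221679688, 217.26904296875), (64.75457763671875, 246.86416625976562), 1.4364739656448364) 17.31151161160478
side [300.1 126.5] 362 mean [646.3 253.6 159.7] max 185.33284533196684 top [648.6 258.5 182.1] 87 [633.1 222.5 120.2] [665.6 297.9 185.3]
side [319.5 141.7] 230 mean [650.8 146.3 161.2] max 188.9019682131185 top [652.  150.6 185.2] 42 [639.3 135.8 120.3] [670.  169.6 188.9]
side [394.2 206.3] 1224 mean [ 629.9 -222.5  191.3] max 243.4914758704199 top [ 618.2 -135.4  240.4] 46 [ 592.2 -339.7  120. ] [ 700.  -119.   243.5]
foot18 side [314.9 172.9] 1310 ((673.834228515625, 219.70059204101562), (131.87222290039062, 254.62156677246094), 1.536262035369873) 18.323159592811756
```

```bash
cat >> h.py <<'E'
def plan(target_xyz,Rt=None):
    """delta in current tool frame (cm) and rotvec in tool frame (deg)"""
    from cell import state
    s=state();M=R.from_quat(s["eef_rot"]);t=M.inv().apply(np.array(target_xyz)-s["tool_pos"])/10
    rv=None
    if Rt is not None: rv=np.degrees((M.inv()*R.from_matrix(Rt)).as_rotvec())
    return t,rv
def show():
    from cell import state
    s=state();print("t",s["time"],"p",np.round(s["tool_pos"],1),"F",np.round(s["contact_force"],1),"op",round(s["opening"],1),"q",np.round(s["joint_pos"],2));print(np.round(R.from_quat(s["eef_rot"]).as_matrix(),4))
    return s
E
python3 - <<'E'
from h import *
th=np.radians(1.8);X=np.array([np.cos(th),np.sin(th),0]);Y=np.array([-np.sin(th),np.cos(th),0])
Rt=np.stack([[0,0,-1],X,-Y],1)
print(plan([640,215,350],Rt));show()
E
```

```text
(array([-11.95009736, -19.49050992,  52.08182049]), array([6.72425706e+01, 5.28141566e-02, 1.01701101e-01]))
t 0.15 p [223.2 583.1 230.2] F [ 0.5 -0.4  0.7] op 85.7 q [ 1.09  0.22  1.61 -0.    1.31 -0.11]
[[-9.000e-04  3.577e-01  9.338e-01]
 [-1.700e-03  9.338e-01 -3.577e-01]
 [-1.000e+00 -1.900e-03 -2.000e-04]]
```

>>> apply_moves(
  xyz=[
    [-4, 0, 0],
    [-4, -1, 3],
    [-2, -2, 5],
    [-2, -2, 5],
    [0, -2, 5],
    [0, -2, 5],
    [0, -2, 5],
    [0, -2, 5],
    [0, -2, 5],
    [0, -2, 5],
    [0, -2.5, 5],
    [0, -2, 4],
  ],
  delta_rot=[
    [0, 0, 0],
    [0, 0, 0],
    [0, 0, 0],
    [0, 0, 0],
    [0, 0, 0],
    [0, 0, 0],
    [0, 0, 0],
    [0, 0, 0],
    [0, 0, 0],
    [0, 0, 0],
    [0, 0, 0],
    [0, 0, 0],
  ],
  grip=[1, 1, 1, 1, 1, 1, 1, 1, 1, 1, 1, 1],
)

```text
time: 1.65
tool_pos: [633.3, 194.9, 350.5]
eef_rot: [0.129, 0.696, -0.129, 0.695]
contact_force: [-0.6, 0.3, 0.4]
opening: 85.2
```

>>> apply_moves(
  xyz=[
    [0, 0, 0],
    [0, 0, 0],
    [0, 0, 0],
    [0, 0, 0],
    [0, 0, 0],
    [0, 0, 0],
    [0, 0, 0],
  ],
  delta_rot=[
    [9.6, 0, 0],
    [9.6, 0, 0],
    [9.6, 0, 0],
    [9.6, 0, 0],
    [9.6, 0, 0],
    [9.6, 0, 0],
    [9.6, 0, 0],
  ],
  grip=[1, 1, 1, 1, 1, 1, 1],
)

```text
time: 2.52
tool_pos: [632.0, 196.8, 350.6]
eef_rot: [0.493, 0.507, -0.494, 0.506]
contact_force: [0.2, 0.5, 0.9]
opening: 85.2
```

Run:
```python
from h import *
th=np.radians(1.8);X=np.array([np.cos(th),np.sin(th),0]);Y=np.array([-np.sin(th),np.cos(th),0])
Rt=np.stack([[0,0,-1],X,-Y],1)
show();print(plan([640,215,350],Rt))
from cell import *
p=snapshot("wrist");pickle.dump(p,open("w1.pkl","wb"));cv2.imwrite("pics/w1.png",p["frame"][:,:,::-1])
```

```text
t 2.525 p [632.  196.8 350.6] F [0.2 0.5 0.9] op 85.2 q [ 0.2   0.23  1.38 -0.    1.54  0.17]
[[-1.200e-03  9.996e-01  2.660e-02]
 [-2.000e-04  2.660e-02 -9.996e-01]
 [-1.000e+00 -1.200e-03  2.000e-04]]
(array([ 0.05685756,  0.84946173, -1.79593132]), array([-0.27739753,  0.01206225,  0.06706052]))
```

View pics/w1.png

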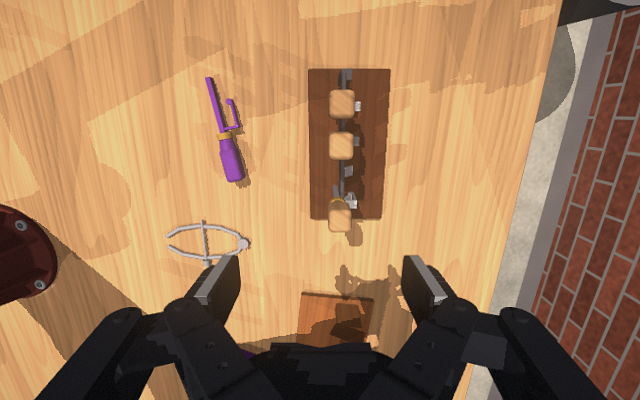

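Run:
```python
from h import *
np.set_printoptions(precision=1,suppress=True)
p=pickle.load(open("w1.pkl","rb"));crop(p,290,60,410,250,"c_w1.png",3);crop(p,305,65,385,240,"c_w1b.png",3.4)
C=cloud(p);
m=(C[...,2]>172)&(C[...,2]<200)&(C[...,0]>600)&(C[...,0]<700)&(C[...,1]<320)&(C[...,1]>120)
k,l,st,ce=cv2.connectedComponentsWithStats(m.astype(np.uint8),connectivity=4)
for i in range(1,k):
    if st[i,4]<20: continue
    c=C[l==i];h=np.median(c[:,2]);r=cv2.minAreaRect(c[:,:2].astype(np.float32))
    print(ce[i],st[i,:5],"mean",c.mean(0),r)
m=(C[...,2]>106)&(C[...,2]<114)&(C[...,0]>600)&(C[...,0]<720)&(C[...,1]<330)&(C[...,1]>80)
k,l,st,ce=cv2.connectedComponentsWithStats(m.astype(np.uint8),connectivity=4)
for i in range(1,k):
    if st[i,4]<4: continue
    c=C[l==i];print("z110",ce[i],st[i,:5],c.mean(0),c.min(0),c.max(0))
m=(C[...,2]>14)&(C[...,2]<22)&(C[...,0]>550)&(C[...,0]<760)&(C[...,1]<360)&(C[...,1]>50)
k,l,st,ce=cv2.connectedComponentsWithStats(m.astype(np.uint8),connectivity=4)
i=1+np.argmax(st[1:,4]);c=C[m];print(cv2.minAreaRect(c[:,:2].astype(np.float32)))
```

```text
[341.6 103.5] [329  89  27  30 753] mean [652.9 288.2 183.3] ((653.4746704101562, 288.2608947753906), (27.518707275390625, 29.130203247070312), 1.645092248916626)
[341.  145.7] [329 132  25  28 660] mean [654.3 244.7 183.2] ((654.7613525390625, 244.3665008544922), (26.916458129882812, 28.84001350402832), 2.0774056911468506)
[339.5 219.8] [328 207  24  26 566] mean [656.8 158.3 182.7] ((657.1862182617188, 156.78012084960938), (27.836772918701172, 29.128524780273438), 1.8547697067260742)
z110 [344.  80.] [342  71   5  18  85] [659.8 319.5 108.8] [656.9 309.9 106.3] [662.9 330.  111.1]
z110 [357.4 104.9] [355 101   6  10  44] [678.1 289.8 113.2] [674.7 283.6 111.2] [681.8 294.7 114. ]
z110 [343.  124.5] [341 119   5  12  60] [661.1 264.9 108.7] [658.1 257.8 106.5] [664.3 272.  110.8]
z110 [356.1 140.6] [354 136   6  10  39] [679.2 244.9 112.9] [676.2 239.1 106.3] [682.9 250.5 114. ]
z110 [342.  178.8] [340 160   5  39 169] [663.4 191.6 108.9] [660.3 163.8 106.5] [666.8 218.2 111.2]
z110 [353.2 200.4] [349 199   8   4  18] [680.6 161.4 111.7] [674.5 159.5 106.8] [685.2 162.5 113.6]
z110 [346.3 200.5] [345 200   4   3   6] [670.8 161.2 112.2] [668.9 159.  111.2] [673.3 162.  113.4]
z110 [350.7 205.3] [349 203   5   6  18] [677.4 154.4 113.2] [674.8 150.3 112.1] [680.9 158.  114. ]
z110 [354.8 205.6] [353 203   4   6  14] [683.2 154.2 113.3] [680.5 150.5 112.3] [685.2 157.8 113.8]
((677.7947387695312, 223.25955200195312), (130.27401733398438, 249.7085723876953), 1.7871439456939697)
```

View pics/c_w1b.png

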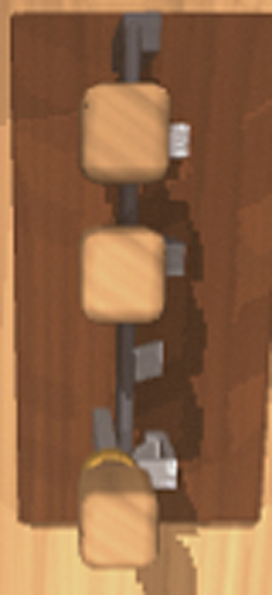

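>>> apply_moves(
  xyz=[
    [-1, 0, 3],
    [-1, 0, 5],
    [0, 0, 5],
    [0, 0, 5],
    [0, 0, 5],
    [0, 0, 5],
    [0, 0, 5],
    [0, 0, 0],
  ],
  delta_rot=[
    [0, 0, 0],
    [0, 0, 0],
    [0, 0, 0],
    [0, 0, 0],
    [0, 0, 0],
    [0, 0, 0],
    [0, 0, 0],
    [0, 0, 0],
  ],
  grip=[1, 1, 1, 1, 1, 1, 1, 1],
)

```text
time: 3.58
tool_pos: [642.3, -136.7, 370.3]
eef_rot: [0.492, 0.507, -0.493, 0.507]
contact_force: [0.2, -0.1, -1.2]
opening: 85.2
```

Run:
```python
from h import *
show()
from cell import *
p=snapshot("wrist");pickle.dump(p,open("w2.pkl","wb"));cv2.imwrite("pics/w2.png",p["frame"][:,:,::-1])
```

```text
t 3.575 p [ 642.3 -136.7  370.3] F [ 0.2 -0.1 -1.2] op 85.2 q [-0.32  0.21  1.36 -0.    1.57 -0.35]
[[-1.500e-03  9.996e-01  2.910e-02]
 [-6.000e-04  2.910e-02 -9.996e-01]
 [-1.000e+00 -1.600e-03  6.000e-04]]
```

View pics/w2.png

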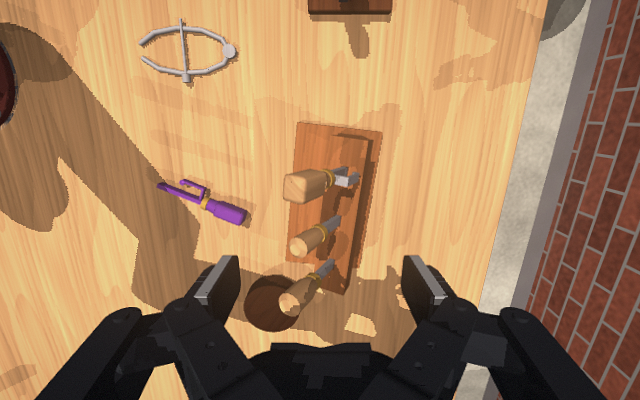

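```bash
cat > fit.py <<'E'
from h import *
from scipy.optimize import least_squares
boxes=[((0,0,64),(14,15,26)),((0,0,-33),(4,8,47)),((14,0,2),(14,6,2)),((26,0,-17),(2,6,21))]
def sdf(q):
    best=None
    for c,h in boxes:
        e=np.abs(q-np.array(c))-np.array(h)
        dd=np.linalg.norm(np.maximum(e,0),axis=1)+np.minimum(e.max(1),0)
        best=dd if best is None else np.where(np.abs(dd)<np.abs(best),dd,best)
    return best
def fit(pts,x0,n=600,handle_only=False):
    # params: mid xyz, rotvec (world->) 
    rng=np.random.default_rng(0)
    if len(pts)>n: pts=pts[rng.choice(len(pts),n,replace=False)]
    f=lambda x: sdf(R.from_rotvec(x[3:]).inv().apply(pts-x[:3]))
    r=least_squares(f,x0,loss="soft_l1",f_scale=1.0,x_scale=[10,10,10,.1,.1,.1])
    return r.x,np.median(np.abs(f(r.x)))
E
python3 - <<'E'
from fit import *
np.set_printoptions(precision=2,suppress=True)
d=pickle.load(open("d0.pkl","rb"));w=pickle.load(open("w2.pkl","rb"))
crop(w,270,110,400,310,"c_w2.png",3)
lean=np.radians(25);yaw=np.radians(-4)
R0=R.from_euler("z",yaw)*R.from_euler("y",-lean)
g=np.array([622,-135,230.])-R0.apply([0,0,90])
for n,p in(("top",d["top"]),("side",d["side"]),("wrist",w)):
    C=cloud(p).reshape(-1,3)
    q=R0.inv().apply(C-g)
    m=(np.abs(q[:,1])<28)&(np.abs(q[:,0])<40)&(q[:,2]<105)&(q[:,2]>-15)&(C[:,2]>125)
    x,e=fit(C[m],np.r_[g,R0.as_rotvec()],n=1500)
    M=R.from_rotvec(x[3:]).as_matrix()
    print(n,m.sum(),"mid",x[:3],"err",e,"grip",x[:3]+62*M[:,2],"lean",np.degrees(np.arccos(M[2,2])),"\nx",M[:,0],"z",M[:,2])
    if n=="wrist":np.save("scr0.npy",x)
E
```

```text
top 169 mid [ 655.48 -136.18  157.15] err 1.2072327985391382 grip [ 625.2  -135.78  211.25] lean 29.243162504247568 
x [ 0.86 -0.15  0.48] z [-0.49  0.01  0.87]
side 410 mid [ 652.06 -138.67  157.54] err 1.2296320571339523 grip [ 624.86 -133.44  213.  ] lean 26.541753845093236 
x [ 0.9  -0.02  0.44] z [-0.44  0.08  0.89]
wrist 1656 mid [ 654.59 -134.03  156.62] err 0.5379745434053564 grip [ 626.5  -132.38  211.88] lean 26.98306194032059 
x [ 0.89 -0.09  0.45] z [-0.45  0.03  0.89]
```

View pics/c_w2.png

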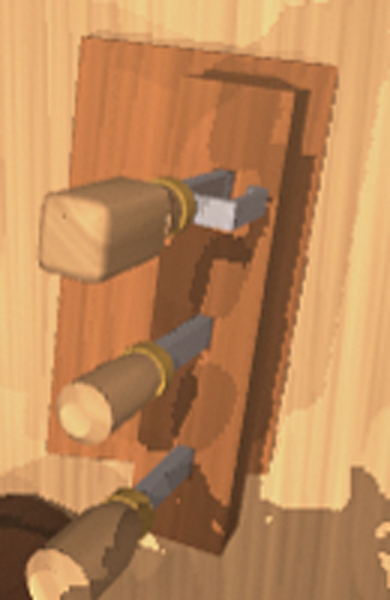

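Run:
```python
from fit import *
np.set_printoptions(precision=2,suppress=True)
x=np.load("scr0.npy");M=R.from_rotvec(x[3:]).as_matrix();print(M)
tx=-M[:,2];ty=M[:,0];Rt=np.stack([tx,ty,np.cross(tx,ty)],1)
grip=x[:3]+62*M[:,2]
np.save("Rt.npy",Rt)
pre=grip-100*tx+22*tx
print(pre,grip+22*tx,plan(pre,Rt))
from cell import state
s=state();Mc=R.from_quat(s["eef_rot"]);d=np.array(pre)-s["tool_pos"]
print("in final frame",Rt.T@d/10)
```

```text
[[ 0.89  0.09 -0.45]
 [-0.09  1.    0.03]
 [ 0.45  0.02  0.89]]
[ 591.17 -130.29  281.38] [ 636.47 -132.96  192.27] (array([ 8.92, -5.1 , -0.58]), array([ 7.32, -0.71, 27.07]))
in final frame [ 5.61 -8.63  0.23]
```

>>> apply_moves(
  xyz=[
    [0, 0, 0],
    [0, 0, 0],
    [0, 0, 0],
    [0, 0, 0],
    [0, -4.3, 0.1],
    [0, -4.3, 0.1],
    [2.8, 0, 0],
    [2.8, 0, 0],
    [0, 0, 0],
  ],
  delta_rot=[
    [1.83, -0.18, 6.77],
    [1.83, -0.18, 6.77],
    [1.83, -0.18, 6.77],
    [1.83, -0.18, 6.77],
    [0, 0, 0],
    [0, 0, 0],
    [0, 0, 0],
    [0, 0, 0],
    [0, 0, 0],
  ],
  grip=[1, 1, 1, 1, 1, 1, 1, 1, 1],
)

```text
time: 4.75
tool_pos: [590.5, -126.4, 279.1]
eef_rot: [0.624, 0.346, -0.394, 0.579]
contact_force: [-0.1, 0.8, -0.7]
opening: 85.6
```

Run:
```python
from fit import *
np.set_printoptions(precision=2,suppress=True)
show()
from cell import *
p=snapshot("wrist");pickle.dump(p,open("w3.pkl","wb"));cv2.imwrite("pics/w3.png",p["frame"][:,:,::-1])
x=np.load("scr0.npy");R0=R.from_rotvec(x[3:]);g=x[:3]
C=cloud(p).reshape(-1,3)
q=R0.inv().apply(C-g)
m=(np.abs(q[:,1])<28)&(np.abs(q[:,0])<28)&(q[:,2]<100)&(q[:,2]>-15)&(C[:,2]>125)
x,e=fit(C[m],x,n=1500);M=R.from_rotvec(x[3:]).as_matrix();print(m.sum(),e,x[:3],"\n",M)
Rt=np.load("Rt.npy");grip=x[:3]+62*M[:,2];print(grip)
print(plan(grip+22*Rt[:,0],Rt))
```

```text
t 4.75 p [ 590.5 -126.4  279.1] F [-0.1  0.8 -0.7] op 85.6 q [-0.41 -0.14  1.95  0.2   0.9  -0.4 ]
[[ 0.45  0.89 -0.09]
 [-0.02 -0.09 -1.  ]
 [-0.89  0.45 -0.02]]
2072 0.5962624902005365 [ 655.03 -133.05  156.81] 
 [[ 0.88  0.1  -0.46]
 [-0.1   0.99  0.01]
 [ 0.46  0.04  0.89]]
[ 626.61 -132.32  211.91]
(array([9.98, 0.05, 0.34]), array([ 0.19, -0.1 ,  0.06]))
```

View pics/w3.png

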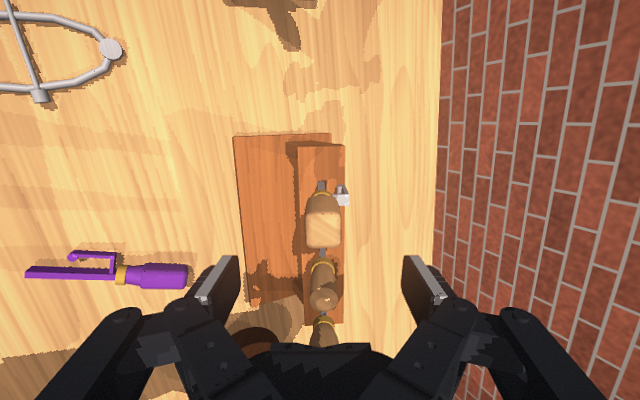

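>>> apply_moves(
  xyz=[
    [2.5, 0, 0.3],
    [2.5, 0, 0],
    [2.5, 0, 0],
    [1.5, 0, 0],
    [1, 0, 0],
    [0, 0, 0],
  ],
  delta_rot=[
    [0, 0, 0],
    [0, 0, 0],
    [0, 0, 0],
    [0, 0, 0],
    [0, 0, 0],
    [0, 0, 0],
  ],
  grip=[1, 1, 1, 1, 1, 1],
)

```text
time: 5.55
tool_pos: [637.1, -134.1, 193.1]
eef_rot: [0.625, 0.344, -0.394, 0.58]
contact_force: [0.0, -0.2, 0.1]
opening: 85.4
```

Run:
```python
from fit import *
np.set_printoptions(precision=2,suppress=True)
show()
from cell import *
p=snapshot("wrist");cv2.imwrite("pics/w4.png",p["frame"][:,:,::-1])
Rt=np.load("Rt.npy");print(plan(np.array([626.6,-132.3,211.9])+22*Rt[:,0],Rt))
```

```text
t 5.55 p [ 637.1 -134.1  193.1] F [ 0.  -0.2  0.1] op 85.4 q [-0.38  0.06  1.93  0.22  0.71 -0.42]
[[ 0.45  0.89 -0.09]
 [-0.03 -0.09 -1.  ]
 [-0.89  0.45 -0.02]]
(array([ 0.09, -0.15, -0.13]), array([ 0.11,  0.01, -0.12]))
```

View pics/w4.png

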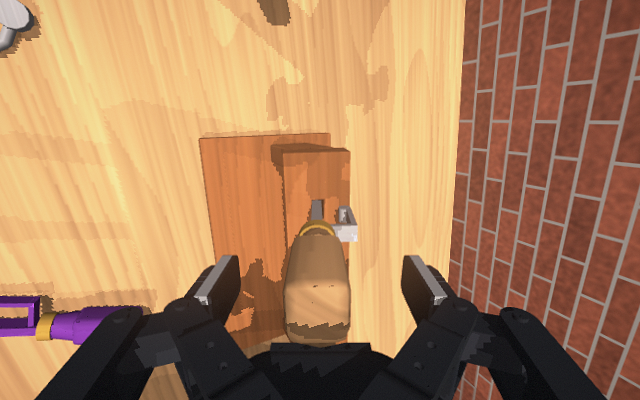

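>>> apply_moves(
  xyz=[
    [0, -0.15, -0.1],
    [0, 0, 0],
    [0, 0, 0],
    [0, 0, 0],
    [0, 0, 0],
    [0, 0, 0],
  ],
  delta_rot=[
    [0, 0, 0],
    [0, 0, 0],
    [0, 0, 0],
    [0, 0, 0],
    [0, 0, 0],
    [0, 0, 0],
  ],
  grip=[0.6, 0, 0, 0, 0, 0],
)

```text
time: 6.35
tool_pos: [635.3, -133.1, 192.8]
eef_rot: [0.625, 0.344, -0.394, 0.58]
contact_force: [-5.8, 0.8, 5.5]
opening: 27.2
```

Run:
```python
from fit import *
show()
from cell import *
p=snapshot("wrist");cv2.imwrite("pics/w5.png",p["frame"][:,:,::-1])
```

```text
t 6.35 p [ 635.3 -133.1  192.8] F [-5.8  0.8  5.5] op 27.2 q [-0.38  0.05  1.94  0.22  0.71 -0.42]
[[ 0.4532  0.8865 -0.0932]
 [-0.0268 -0.091  -0.9955]
 [-0.891   0.4536 -0.0175]]
```

View pics/w5.png

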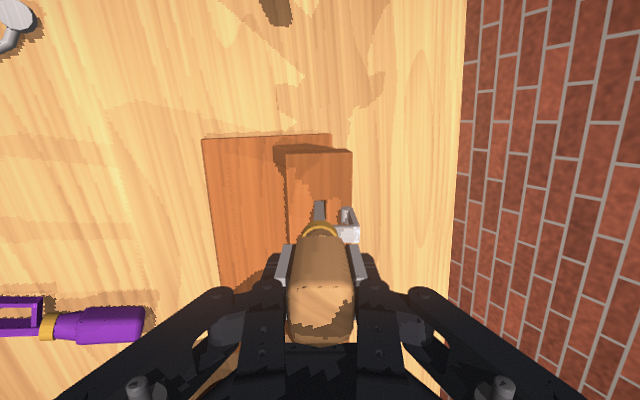

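>>> apply_moves(
  xyz=[
    [-1, 0, 0],
    [-1.5, 0, 0],
    [-1.5, 0, 0],
    [-1.5, 0, 0],
    [-2, 0, 0],
    [-3, 0, 0],
    [-3, 0, 0],
    [0, 0, 0],
  ],
  delta_rot=[
    [0, 0, 0],
    [0, 0, 0],
    [0, 0, 0],
    [0, 0, 0],
    [0, 0, 0],
    [0, 0, 0],
    [0, 0, 0],
    [0, 0, 0],
  ],
  grip=[0, 0, 0, 0, 0, 0, 0, 0],
)

```text
time: 7.4
tool_pos: [575.2, -130.2, 317.1]
eef_rot: [0.626, 0.341, -0.392, 0.582]
contact_force: [0.1, -1.1, -2.7]
opening: 27.6
```

Run:
```python
from fit import *
np.set_printoptions(precision=2,suppress=True)
show()
from cell import *
p=snapshot("wrist");pickle.dump(p,open("w6.pkl","wb"));cv2.imwrite("pics/w6.png",p["frame"][:,:,::-1])
th=np.radians(1.85);X=np.array([np.cos(th),np.sin(th),0]);Y=np.array([-np.sin(th),np.cos(th),0])
Rt=np.stack([[0,0,-1],X,-Y],1)
print(plan([640,-130,360],Rt))
```

```text
t 7.4 p [ 575.2 -130.2  317.1] F [ 0.1 -1.1 -2.7] op 27.6 q [-0.43 -0.21  1.94  0.2   0.96 -0.41]
[[ 0.46  0.88 -0.09]
 [-0.03 -0.09 -1.  ]
 [-0.89  0.46 -0.02]]
(array([-1.05,  7.86, -0.67]), array([ -7.33,   0.8 , -27.25]))
```

View pics/w6.png

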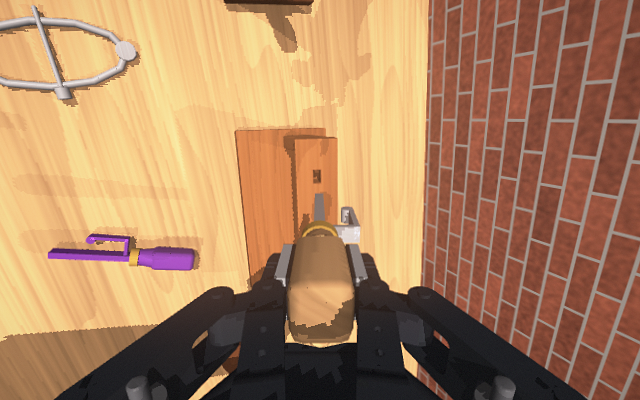

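>>> apply_moves(
  xyz=[
    [-2.5, 0, 0],
    [-2.5, 0, 0],
    [0, 0, 0],
    [0, 0, 0],
    [0, 0, 0],
    [0, 0, 0],
    [0, 2.5, 0],
    [0, 2.5, -3],
    [0, 2, -5],
    [0, 0, -5],
    [0, 0, -5],
    [0, 0, 0],
  ],
  delta_rot=[
    [0, 0, 0],
    [0, 0, 0],
    [-1.83, 0.2, -6.81],
    [-1.83, 0.2, -6.81],
    [-1.83, 0.2, -6.81],
    [-1.83, 0.2, -6.81],
    [0, 0, 0],
    [0, 0, 0],
    [0, 0, 0],
    [0, 0, 0],
    [0, 0, 0],
    [0, 0, 0],
  ],
  grip=[0, 0, 0, 0, 0, 0, 0, 0, 0, 0, 0, 0],
)

```text
time: 8.95
tool_pos: [615.3, 57.9, 355.0]
eef_rot: [0.49, 0.512, -0.491, 0.507]
contact_force: [-0.4, -1.1, -2.1]
opening: 27.5
```

Run:
```python
from fit import *
np.set_printoptions(precision=2,suppress=True)
show()
from cell import *
p=snapshot("wrist");pickle.dump(p,open("w7.pkl","wb"));cv2.imwrite("pics/w7.png",p["frame"][:,:,::-1])
q=snapshot("side");pickle.dump(q,open("s7.pkl","wb"));cv2.imwrite("pics/s7.png",q["frame"][:,:,::-1])
th=np.radians(1.85);X=np.array([np.cos(th),np.sin(th),0]);Y=np.array([-np.sin(th),np.cos(th),0])
Rt=np.stack([[0,0,-1],X,-Y],1);np.save("Rt2.npy",Rt)
print(plan([656,200,360],Rt))
```

```text
t 8.95 p [615.3  57.9 355. ] F [-0.4 -1.1 -2.1] op 27.5 q [-0.02  0.14  1.48  0.    1.53 -0.06]
[[-0.01  1.    0.04]
 [ 0.    0.04 -1.  ]
 [-1.   -0.01 -0.  ]]
(array([ -0.46,   4.52, -14.41]), array([ 0.09, -0.05,  0.29]))
```

View pics/w7.png

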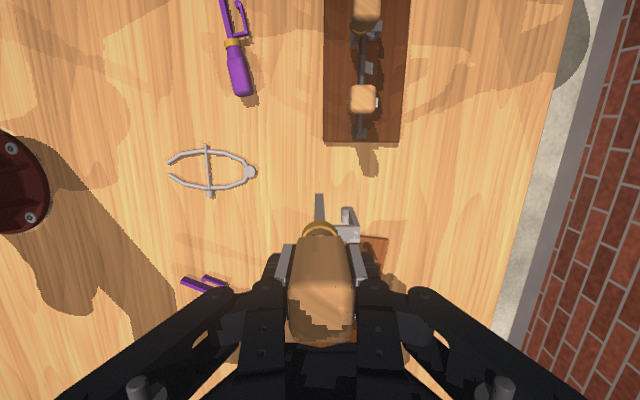

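View pics/s7.png

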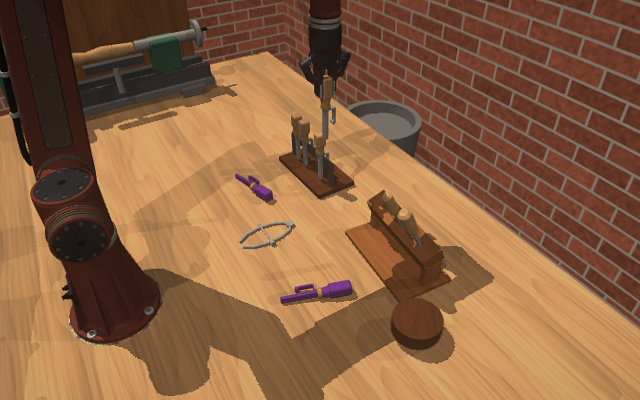

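```bash
cat > hand.py <<'E'
from fit import *
from cell import state
np.set_printoptions(precision=2,suppress=True)
def handfit(p,s,name,off=41.):
    M=R.from_quat(s["eef_rot"]).as_matrix();t=s["tool_pos"]
    # scraper: z=-tool x, x=tool y
    R0=R.from_matrix(np.stack([M[:,1],-M[:,2],-M[:,0]],1));g=t+off*M[:,0]
    C=cloud(p).reshape(-1,3);q=R0.inv().apply(C-g)
    fr=p["frame"].reshape(-1,3).astype(int)
    m=(np.abs(q[:,1])<19)&(q[:,0]>-16)&(q[:,0]<32)&(q[:,2]<92)&(q[:,2]>-84)
    # drop fingers: pads region in x beyond +-13.5 for z>30
    m&=~((np.abs(q[:,0])>13)&(q[:,2]>8))
    x,e=fit(C[m],np.r_[g,R0.as_rotvec()],n=1500)
    F=R.from_rotvec(x[3:]).as_matrix()
    loc=M.T@(x[:3]-t)
    print(name,m.sum(),"err",round(e,2),"mid",x[:3],"in tool",loc,"\nx",F[:,0],"z",F[:,2],"yaw",np.degrees(np.arctan2(F[1,0],F[0,0])))
    return x,loc
E
python3 - <<'E'
from hand import *
s=state()
for n,f in(("wrist","w7.pkl"),("side","s7.pkl")):
    handfit(pickle.load(open(f,"rb")),s,n)
E
```

```text
wrist 6395 err 0.51 mid [615.25  57.86 314.33] in tool [41.15 -0.06 -3.42] 
x [ 1.    0.04 -0.04] z [ 0.04 -0.    1.  ] yaw 2.233439526281062
side 557 err 1.18 mid [612.74  53.37 314.12] in tool [41.37 -2.72  0.98] 
x [1. 0. 0.] z [-0.    0.01  1.  ] yaw 0.14900912909495004
```

Run:
```python
from hand import *
s=show();print(s["qvel"])
th=np.load("Rt2.npy");print(plan([656,200,360],th))
```

```text
t 9.05 p [615.6  54.4 355.5] F [ 0.9 -0.6 -1.3] op 27.4 q [-0.03  0.13  1.48  0.    1.53 -0.06]
[[-0.01  1.    0.03]
 [ 0.    0.03 -1.  ]
 [-1.   -0.01 -0.  ]]
[-0.03 -0.01 -0.   -0.    0.    0.  ]
(array([ -0.46,   4.52, -14.41]), array([ 0.09, -0.05,  0.29]))
```

>>> apply_moves(
  xyz=[
    [-0.5, 1, -4],
    [0, 1.5, -4.5],
    [0, 1, -3.5],
    [0, 0.6, -2],
    [0, 0, 0],
    [0, 0, 0],
    [0, 0, 0],
  ],
  delta_rot=[
    [0, 0, 0.3],
    [0, 0, 0],
    [0, 0, 0],
    [0, 0, 0],
    [0, 0, 0],
    [0, 0, 0],
    [0, 0, 0],
  ],
  grip=[0, 0, 0, 0, 0, 0, 0],
)

```text
time: 9.93
tool_pos: [652.4, 193.7, 362.8]
eef_rot: [0.493, 0.507, -0.491, 0.508]
contact_force: [0.0, 0.5, -1.3]
opening: 27.4
```

Run:
```python
from hand import *
from cell import *
s=show();print(s["qvel"])
w=snapshot("wrist");q=snapshot("side");t=snapshot("top")
for n,p in(("w",w),("s",q),("t",t)):
    cv2.imwrite(f"pics/{n}8.png",p["frame"][:,:,::-1]);pickle.dump(p,open(f"{n}8.pkl","wb"));
    try: handfit(p,s,n)
    except Exception as e: print(n,e)
crop(q,270,60,370,200,"c_s8.png",4)
s=show()
print(plan([654,200.4,360],np.load("Rt2.npy")))
# rest in wrist view: bar line & handles
C=cloud(w)
for z0,z1,nm in((172,195,"handles"),(104,114,"bar")):
    m=(C[...,2]>z0)&(C[...,2]<z1)&(C[...,0]>630)&(C[...,0]<675)&(C[...,1]<340)&(C[...,1]>120)
    k,l,st,ce=cv2.connectedComponentsWithStats(m.astype(np.uint8),connectivity=4)
    for i in range(1,k):
        if st[i,4]<20: continue
        c=C[l==i];print(nm,ce[i],st[i,4],c.mean(0),cv2.minAreaRect(c[:,:2].astype(np.float32)))
```

```text
t 9.925 p [652.4 193.7 362.8] F [ 0.   0.5 -1.3] op 27.4 q [0.19 0.26 1.31 0.   1.56 0.15]
[[ 0.    1.    0.03]
 [ 0.    0.03 -1.  ]
 [-1.    0.   -0.  ]]
[ 0.   -0.   -0.    0.01 -0.    0.  ]
w 7443 err 0.49 mid [652.74 193.67 322.01] in tool [40.81  0.25  0.12] 
x [ 1.    0.03 -0.03] z [0.02 0.01 1.  ] yaw 1.7723610282759898
s 489 err 1.22 mid [650.19 191.16 322.13] in tool [40.68 -2.39  2.55] 
x [ 1.    0.02 -0.01] z [0.01 0.03 1.  ] yaw 1.210449742335968
t 144 err 0.94 mid [650.7  192.26 324.66] in tool [38.15 -1.83  1.46] 
x [ 1.   -0.07  0.01] z [-0.01  0.01  1.  ] yaw -3.9638041290551103
t 10.075 p [652.4 194.4 362.9] F [ 1.3  0.7 -2.9] op 27.6 q [0.19 0.26 1.31 0.   1.56 0.15]
[[ 0.    1.    0.03]
 [ 0.    0.03 -1.  ]
 [-1.    0.   -0.  ]]
(array([ 0.3 ,  0.18, -0.6 ]), array([-0.06, -0.08, -0.17]))
handles [322.02 100.97] 692 [653.1  287.82 183.3 ] ((653.1030883789062, 287.8719482421875), (26.59173011779785, 29.086572647094727), 1.7276681661605835)
handles [322.   141.92] 633 [654.46 244.24 183.26] ((654.495849609375, 243.66786193847656), (27.701995849609375, 29.293590545654
[... 219 characters left out ...]
85 181.31] ((645.5458374023438, 158.16140747070312), (3.9185805320739746, 22.72299575805664), 1.5379056930541992)
bar [327.08  78.43] 79 [659.32 319.42 108.47] ((659.2714233398438, 319.8249206542969), (5.290640830993652, 19.594146728515625), 1.7884888648986816)
bar [336.55 102.86] 29 [672.84 289.38 113.18] ((672.8296508789062, 288.5674133300781), (4.043548583984375, 11.264318466186523), 2.6633081436157227)
bar [327.  121.5] 60 [661.22 265.18 108.81] ((661.2589111328125, 265.1372375488281), (5.520296096801758, 14.494139671325684), 2.102879762649536)
bar [326.54 174.49] 153 [663.27 191.81 109.05] ((664.0400390625, 190.8518524169922), (5.896927833557129, 55.649681091308594), 1.9945282936096191)
```

View pics/w8.png

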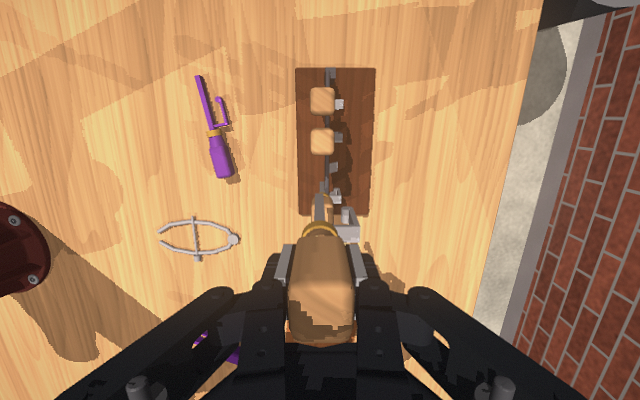

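View pics/c_s8.png

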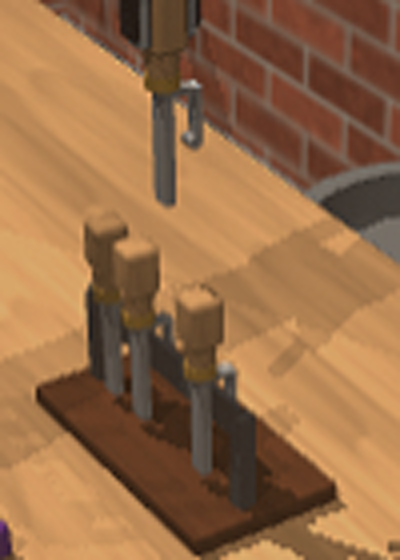

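>>> apply_moves(
  xyz=[
    [0, 0.16, -0.6],
    [0, 0, 0],
    [3, 0, 0],
    [4, 0, 0],
    [4, 0, 0],
    [3, 0, 0],
    [2, 0, 0],
    [1, 0, 0],
    [0, 0, 0],
    [0, 0, 0],
  ],
  delta_rot=[
    [0, 0, 0],
    [0, 0, 0],
    [0, 0, 0],
    [0, 0, 0],
    [0, 0, 0],
    [0, 0, 0],
    [0, 0, 0],
    [0, 0, 0],
    [0, 0, 0],
    [0, 0, 0],
  ],
  grip=[0, 0, 0, 0, 0, 0, 0, 0, 0, 0],
)

```text
time: 11.32
tool_pos: [655.3, 201.9, 194.5]
eef_rot: [0.494, 0.507, -0.49, 0.509]
contact_force: [0.7, -0.2, -1.1]
opening: 27.3
```

```bash
cat > look.py <<'E'
import sys
from hand import *
from cell import *
k=sys.argv[1]
s=show()
w=snapshot("wrist");q=snapshot("side")
for n,p in(("w",w),("s",q)):
    cv2.imwrite(f"pics/{n}{k}.png",p["frame"][:,:,::-1]);pickle.dump(p,open(f"{n}{k}.pkl","wb"));
    try: handfit(p,s,n)
    except Exception as e: print(n,e)
crop(q,275,80,365,200,f"c_s{k}.png",5);crop(w,240,120,440,300,f"c_w{k}.png",3.3)
s=show()
print(plan([654,200.3,150.8],np.load("Rt2.npy")))
E
python3 look.py 9
```

```text
t 11.325 p [655.3 201.9 194.5] F [ 0.7 -0.2 -1.1] op 27.3 q [0.2  0.37 1.49 0.   1.27 0.16]
[[ 0.01  1.    0.03]
 [ 0.    0.03 -1.  ]
 [-1.    0.01 -0.  ]]
w 7556 err 0.55 mid [657.75 202.16 153.8 ] in tool [40.75  2.23 -0.15] 
x [1.   0.04 0.01] z [-0.01  0.    1.  ] yaw 2.152485882356454
s 324 err 1.52 mid [653.82 199.12 153.  ] in tool [41.51 -1.79  2.76] 
x [ 1.   -0.    0.01] z [-0.01  0.02  1.  ] yaw -0.2835992335520587
t 11.425 p [655.2 201.8 194.6] F [-0.7  0.5 -0.9] op 27.3 q [0.2  0.37 1.49 0.   1.27 0.16]
[[ 0.01  1.    0.03]
 [ 0.    0.03 -1.  ]
 [-1.    0.01 -0.  ]]
(array([ 4.38, -0.15,  0.15]), array([ 0.01, -0.11, -0.33]))
```

View pics/c_s9.png

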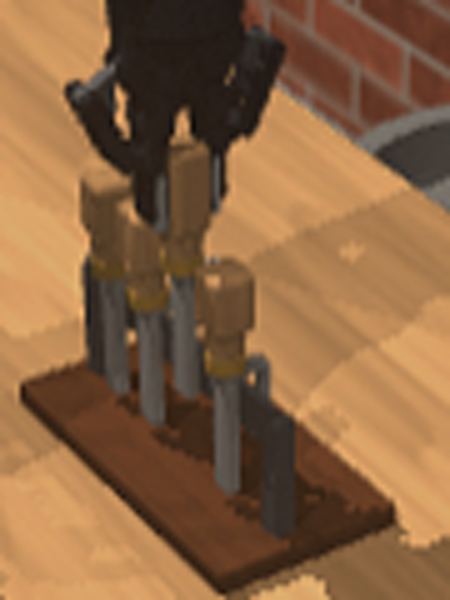

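View pics/c_w9.png

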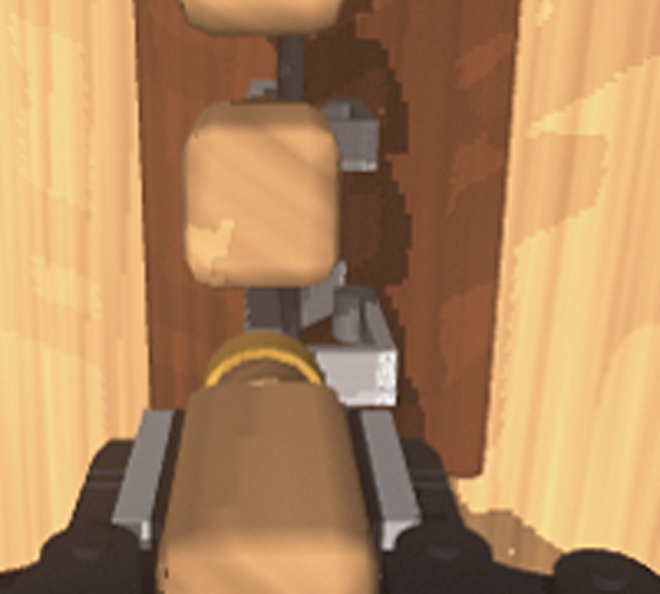

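>>> apply_moves(
  xyz=[
    [0.5, -0.1, 0.1],
    [0.5, 0, 0],
    [0.5, 0, 0],
    [0.4, 0, 0],
    [0.3, 0, 0],
    [0, 0, 0],
  ],
  delta_rot=[
    [0, 0, 0],
    [0, 0, 0],
    [0, 0, 0],
    [0, 0, 0],
    [0, 0, 0],
    [0, 0, 0],
  ],
  grip=[0, 0, 0, 0, 0, 0],
)

```text
time: 12.18
tool_pos: [655.3, 200.8, 173.2]
eef_rot: [0.494, 0.507, -0.489, 0.509]
contact_force: [1.3, 0.7, 5.3]
opening: 27.4
```

```bash
python3 look.py 10
```

```text
t 12.175 p [655.3 200.8 173.2] F [1.3 0.7 5.3] op 27.4 q [0.19 0.39 1.51 0.   1.24 0.16]
[[ 0.01  1.    0.03]
 [ 0.    0.03 -1.  ]
 [-1.    0.01 -0.  ]]
w 7302 err 0.53 mid [656.3  201.51 132.56] in tool [40.69  0.75 -0.59] 
x [ 1.    0.01 -0.02] z [ 0.02 -0.    1.  ] yaw 0.8070564991516088
s 299 err 1.43 mid [653.8  198.49 132.09] in tool [41.13 -1.85  2.35] 
x [1.   0.02 0.01] z [-0.01  0.02  1.  ] yaw 1.0082062405972214
t 12.275 p [655.2 200.8 173.3] F [ 1.  -0.   5.5] op 27.5 q [0.19 0.39 1.51 0.   1.23 0.16]
[[ 0.01  1.    0.03]
 [ 0.    0.03 -1.  ]
 [-1.    0.01 -0.  ]]
(array([ 2.24, -0.14,  0.05]), array([ 0.  , -0.12, -0.44]))
```

View pics/c_w10.png

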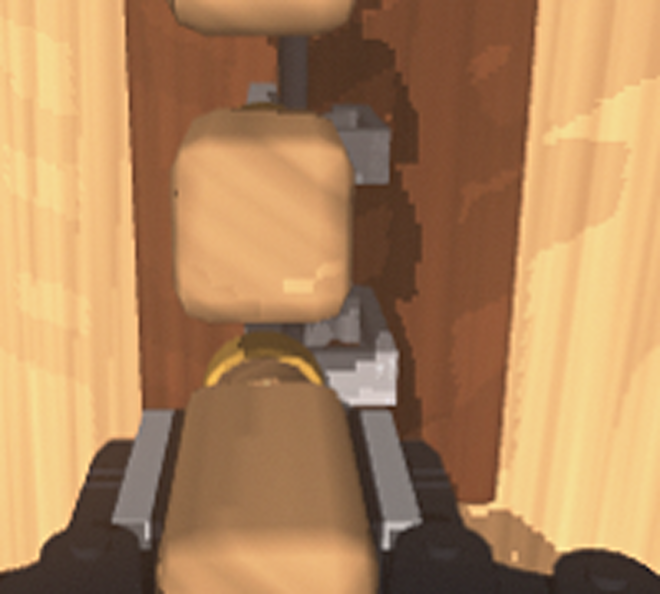

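>>> apply_moves(
  xyz=[
    [0.3, 0, 0],
    [0.3, 0, 0],
    [0.2, 0, 0],
  ],
  delta_rot=[
    [0, 0, 0],
    [0, 0, 0],
    [0, 0, 0],
  ],
  grip=[0, 0, 0],
)

```text
time: 12.65
tool_pos: [655.3, 201.1, 168.7]
eef_rot: [0.494, 0.507, -0.489, 0.509]
contact_force: [-4.4, -0.6, 18.3]
opening: 27.3
```

>>> apply_moves(
  xyz=[
    [0.3, 0, 0],
    [0.3, 0, 0],
    [0, 0, 0],
  ],
  delta_rot=[
    [0, 0, 0],
    [0, 0, 0],
    [0, 0, 0],
  ],
  grip=[0, 0, 0],
)

```text
time: 13.02
tool_pos: [655.3, 201.3, 161.6]
eef_rot: [0.495, 0.507, -0.489, 0.509]
contact_force: [-2.6, -0.1, 10.4]
opening: 27.4
```

>>> apply_moves(
  xyz=[
    [0.3, 0, 0],
    [0.3, 0, 0],
    [0.2, 0, 0],
  ],
  delta_rot=[
    [0, 0, 0],
    [0, 0, 0],
    [0, 0, 0],
  ],
  grip=[0, 0, 0],
)

```text
time: 13.4
tool_pos: [654.6, 200.8, 149.6]
eef_rot: [0.494, 0.507, -0.49, 0.509]
contact_force: [0.5, 0.3, 7.8]
opening: 27.6
```

```bash
python3 look.py 11
```

```text
t 13.4 p [654.6 200.8 149.6] F [0.5 0.3 7.8] op 27.6 q [0.19 0.41 1.53 0.   1.2  0.16]
[[ 0.01  1.    0.03]
 [ 0.    0.03 -1.  ]
 [-1.    0.01 -0.  ]]
w 6374 err 0.51 mid [657.34 200.47 108.79] in tool [40.85  2.48  0.47] 
x [1.   0.05 0.  ] z [-0.    0.01  1.  ] yaw 2.710758518334207
s 277 err 1.39 mid [653.98 197.65 108.05] in tool [41.58 -0.97  3.18] 
x [ 1.    0.06 -0.02] z [0.02 0.03 1.  ] yaw 3.3464256650735815
t 13.5 p [654.6 200.8 149.7] F [ 3.6 -0.4  5. ] op 27.2 q [0.19 0.41 1.53 0.   1.2  0.16]
[[ 0.01  1.    0.03]
 [ 0.    0.03 -1.  ]
 [-1.    0.01 -0.  ]]
(array([-0.11, -0.07,  0.04]), array([ 0.  , -0.11, -0.32]))
```

>>> apply_moves(
  xyz=[
    [0.2, 0, 0],
    [0.1, 0, 0],
    [0, 0, 0],
  ],
  delta_rot=[
    [0, 0, 0],
    [0, 0, 0],
    [0, 0, 0],
  ],
  grip=[0, 0, 0],
)

```text
time: 13.88
tool_pos: [654.7, 200.8, 149.5]
eef_rot: [0.494, 0.507, -0.49, 0.509]
contact_force: [-0.7, -0.7, 13.3]
opening: 27.3
```

```bash
python3 look.py 12
```

```text
t 13.875 p [654.7 200.8 149.5] F [-0.7 -0.7 13.3] op 27.3 q [0.19 0.41 1.53 0.   1.2  0.16]
[[ 0.01  1.    0.03]
 [ 0.    0.03 -1.  ]
 [-1.    0.01 -0.  ]]
w 6387 err 0.47 mid [657.1  200.47 108.75] in tool [40.8   2.14  0.52] 
x [ 1.    0.04 -0.  ] z [0.   0.01 1.  ] yaw 2.566363274016075
s 272 err 1.31 mid [653.63 197.97 107.42] in tool [42.1  -1.42  2.91] 
x [ 1.    0.   -0.01] z [0.   0.03 1.  ] yaw 0.12730329124688694
t 13.975 p [654.7 200.9 149.5] F [-2.1 -1.1 13.7] op 27.1 q [0.19 0.41 1.53 0.   1.2  0.16]
[[ 0.01  1.    0.03]
 [ 0.    0.03 -1.  ]
 [-1.    0.01 -0.  ]]
(array([-0.13, -0.07,  0.05]), array([ 0.02, -0.1 , -0.33]))
```

View pics/c_w12.png

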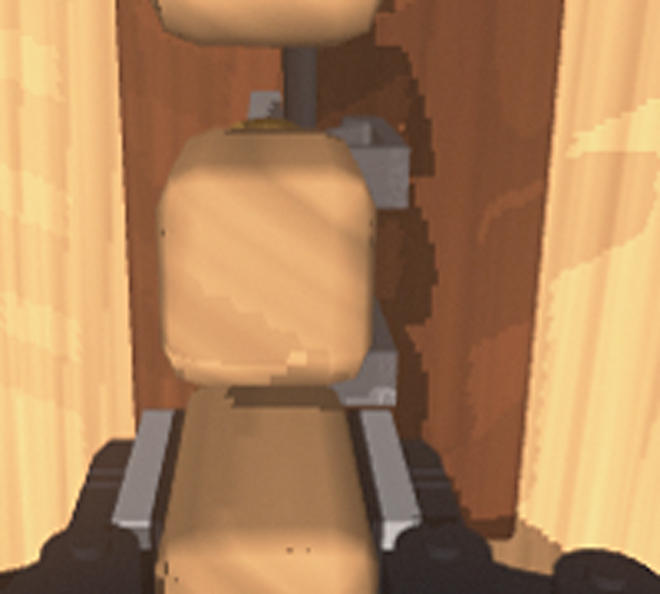

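View pics/c_s12.png

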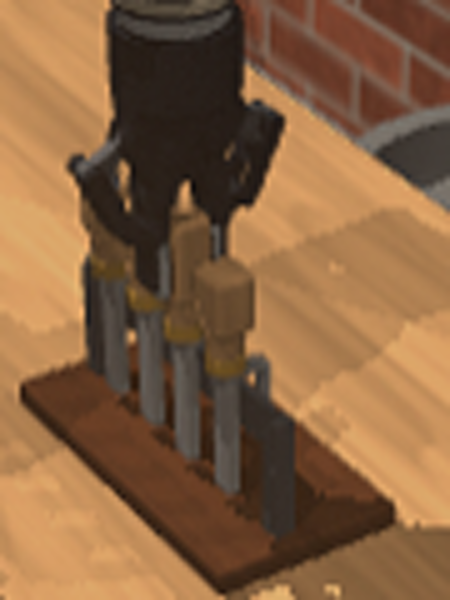

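>>> apply_moves(
  xyz=[
    [-0.2, 0, 0],
    [0, 0, 0],
    [0, 0, 0],
    [0, 0, 0],
    [0, 0, 0],
    [0, 0, 0],
    [0, 0, 0],
  ],
  delta_rot=[
    [0, 0, 0],
    [0, 0, 0],
    [0, 0, 0],
    [0, 0, 0],
    [0, 0, 0],
    [0, 0, 0],
    [0, 0, 0],
  ],
  grip=[0, 0.3, 0.6, 1, 1, 1, 1],
)

```text
time: 14.85
tool_pos: [653.1, 200.6, 147.4]
eef_rot: [0.493, 0.508, -0.491, 0.508]
contact_force: [0.2, -0.2, 0.3]
opening: 85.7
```

>>> apply_moves(
  xyz=[
    [-1, 0, 0],
    [-2, 0, 0],
    [-3, 0, 0],
    [-4, 0, 0],
    [-4, 0, 0],
    [-4, 0, 0],
    [-2, 0, 0],
    [0, 0, 0],
    [0, 0, 0],
  ],
  delta_rot=[
    [0, 0, 0],
    [0, 0, 0],
    [0, 0, 0],
    [0, 0, 0],
    [0, 0, 0],
    [0, 0, 0],
    [0, 0, 0],
    [0, 0, 0],
    [0, 0, 0],
  ],
  grip=[1, 1, 1, 1, 1, 1, 1, 1, 1],
)

```text
time: 15.98
tool_pos: [652.0, 200.1, 345.5]
eef_rot: [0.492, 0.508, -0.492, 0.508]
contact_force: [-0.5, -0.6, -0.4]
opening: 85.6
```

Run:
```python
from hand import *
from cell import *
s=show()
w=snapshot("wrist");q=snapshot("side");t=snapshot("top")
for n,p in(("w",w),("s",q),("t",t)): cv2.imwrite(f"pics/{n}13.png",p["frame"][:,:,::-1])
crop(q,270,80,460,310,"c_s13.png",2.5);crop(w,290,60,410,250,"c_w13.png",3)
C=cloud(w)
m=(C[...,2]>172)&(C[...,2]<215)&(C[...,0]>600)&(C[...,0]<700)&(C[...,1]<320)&(C[...,1]>120)
k,l,st,ce=cv2.connectedComponentsWithStats(m.astype(np.uint8),connectivity=4)
for i in range(1,k):
    if st[i,4]<20: continue
    c=C[l==i];print(ce[i],st[i,4],"mean",c.mean(0),cv2.minAreaRect(c[:,:2].astype(np.float32)))
g=np.array([656.,200.3,109]);R0=R.from_euler("z",.032)
for n,p in(("w",w),("s",q)):
    D=cloud(p).reshape(-1,3);z=R0.inv().apply(D-g);mm=(np.abs(z[:,1])<20)&(np.abs(z[:,0])<30)&(z[:,2]>3)&(z[:,2]<100)
    x,e=fit(D[mm],np.r_[g,R0.as_rotvec()]);F=R.from_rotvec(x[3:]).as_matrix();print(n,mm.sum(),e,x[:3],F[:,0],F[:,2])
```

```text
t 15.975 p [652.  200.1 345.5] F [-0.5 -0.6 -0.4] op 85.6 q [0.19 0.28 1.33 0.   1.53 0.16]
[[-0.    1.    0.03]
 [ 0.    0.03 -1.  ]
 [-1.   -0.   -0.  ]]
[323.05 106.53] 764 mean [653.13 288.06 183.29] ((653.1466064453125, 288.1044006347656), (27.427452087402344, 28.82497215270996), 1.9461067914962769)
[322.97 149.39] 669 mean [654.57 244.35 183.32] ((654.5602416992188, 243.91546630859375), (26.46046257019043, 29.897281646728516), 2.786346435546875)
[322.82 188.95] 741 mean [655.71 203.95 196.46] ((655.7045288085938, 201.0649871826172), (27.78700065612793, 30.330541610717773), 0.6945586204528809)
[322.58 223.69] 576 mean [657.11 158.47 182.76] ((657.110595703125, 156.79867553710938), (27.464553833007812, 28.34578514099121), 1.8440191745758057)
w 918 0.5940890526139038 [657.23 201.78 109.08] [1.   0.02 0.02] [-0.02 -0.02  1.  ]
s 239 1.3744661464232433 [648.98 195.83 109.49] [ 1.   -0.06 -0.07] [0.08 0.06 1.  ]
```

View pics/c_s13.png

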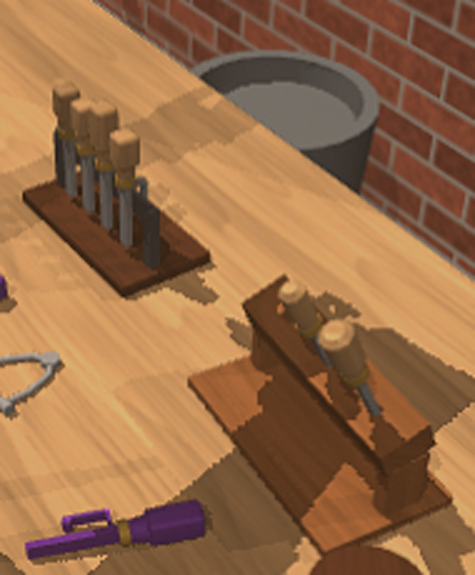

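View pics/w13.png

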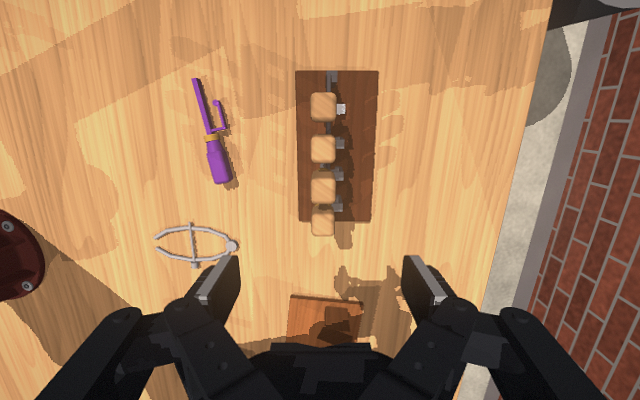

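```bash
python3 -c "
from cell import *
print(close_job())"
```

```text
the job is handed in; nothing more can be done
None
```

The hooked scraper now hangs in the empty place on the clip bar, and I handed the job in at about 16 s. I gripped it by the handle flats, drew it out of the +y rack slot, stood it upright and lowered it over the bar. Then I pushed it straight down, let go and raised the gripper clear.

- **Clip and seat:** The push force rose to about 18 N, roughly 18 mm above home. It fell to about 10 N at around 11 mm, as expected for the clip snapping. At home, a further 3 mm of commanded push moved the tool almost nothing while the force rose to 13 N, so I took the arm to be resting on the bar.
- **Final pose:** After letting go, the wrist camera put the scraper's mid point at (657, 202, 109) mm. I had measured the place at (656, 200, 109) mm with the same camera. The scraper was within about 2 degrees of upright and square.
- **Other objects:** The three hanging scrapers measured within about 1 mm of where they were. The plain scrapers, bowl blank and calipers looked undisturbed, but I did not measure them again. The gripper was open and clear of everything, with no force on it.
- **Disagreement:** The last side-camera fit gave (649, 196, 109) mm and about 5 degrees of lean. That fit was poor: few points (239) and a median error of 1.4 mm, against 0.6 mm for the wrist camera. The side camera had also read about 2.5 mm low in x and y earlier. I trusted the wrist camera, and the height agreed in both.

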